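# Gauge vertebra casts on the rod pin and sort them

## Task

Find out which of these two vertebra casts slides onto the teaching skeleton's support rod: take them one at a time and try each on a free pin of the two-pin gauge, pressing only gently, never forcing it. A cast that goes fully home stays there on its pin; one that stops part-way comes off again and goes into the round dish before you try the other. Set things down flat without dropping them, and leave the jar, the bottle and the long bone alone.

Things in the scene. Friction and masses are not known exactly. Their poses are not given: they have to be found in the camera images.
- vertebra_1: vertebra cast, bone-coloured, 90 g, flat: drum 40 mm across, 34 high, upright 16.5 mm bore through its middle; on its +x side an arch with wings (to y = +-37, x = 25 to 38 mm) and a spine (to x = 57), all 13 to 31 mm above the underside. Origin: bore axis at the underside, z up. Grip the drum at +y and -y. Inside, 12 mm in, a hard resin ring may narrow the bore: differs each time
- vertebra_2: vertebra cast, bone-coloured, 90 g, flat: drum 40 mm across, 34 high, upright 16.5 mm bore through its middle; on its +x side an arch with wings (to y = +-37, x = 25 to 38 mm) and a spine (to x = 57), all 13 to 31 mm above the underside. Origin: bore axis at the underside, z up. Grip the drum at +y and -y. Inside, 12 mm in, a hard resin ring may narrow the bore: differs each time
- gauge: fixed gauge: an aluminium block 70 mm (x) by 190 mm (y), 16 mm high, with two like upright steel pins 120 mm apart along y. Origin: centre of its underside on the table
- pin_1 (a point): foot of the gauge's upright steel pin 1 (at y = +60 mm on the block), on the block's top face; z up. Pin 14 mm thick, 40 mm tall, its top 4 mm tapered to 9 mm. A clear cast comes to rest with its underside on this face; a narrowed one stops with its underside about 27 mm above it
- pin_2 (a point): foot of the gauge's upright steel pin 2 (at y = -60 mm on the block), on the block's top face; z up. Pin 14 mm thick, 40 mm tall, its top 4 mm tapered to 9 mm. A clear cast comes to rest with its underside on this face; a narrowed one stops with its underside about 27 mm above it
- round_dish_floor (a point): round white dish, fixed, 154 mm outside diameter, rim 12 mm high, 4 mm thick: for casts that do not fit. Point: centre of its floor's upper face, 4 mm above the table
- jar: lidded jar, 52 mm across, 75 mm high. Origin: centre of underside; bystander, leave it where it is
- bottle: small capped bottle, 36 mm across, 85 mm high. Origin: centre of underside; bystander, leave it where it is
- long_bone: cast of a long bone, 254 mm long lying along its y, 60 mm wide at the ends, 35 mm high. Origin: under its middle; bystander, leave it where it is
There are look-alikes about, which are no part of the job. Leave any green look-alike of the vertebra_1 alone.

How it is judged:
By the outcome, as a careful person would: the job done as asked, in the order asked, and still so for the second after the job is handed in, with the robot touching nothing.
It also fails if it takes over 72 s, if anything falls off the work surface, if the arm or the gripper's body presses on something with over 40 N, if the wrist force passes 120 N, or if a joint passes its speed limit or range.

## Robot

A 6-joint arm with a two-finger parallel gripper is mounted at the origin on the work surface. World frame = base frame: x ahead of the robot, y to its left, z up, the work surface at z = 0. Lengths are in m, angles in rad, forces in N, time in s.
With the tool pointing down it reaches from about 0.425 to 0.95 m from the base axis. Payload 3.5 kg.
Tool frame: the origin (TCP) lies at the very end of the fingers, on their centre line; the grasp point (between the pads) lies 19 mm behind it (ctrl.pinch_z is the distance from the TCP to the grasp point, in m); z points along the fingers, y is the line along which they close (so a half turn about z gives the same grasp; the last joint's range is limited). The gripper opens to 85 mm and grips with 20 to 120 N. Pads are 22 mm wide; open, the fingers measure 114 mm over their backs; the gripper's body (76 mm by 85 mm) begins 54 mm behind the grasp point. The pads swing forward as they close: fully open they stand 13 mm farther back than shut.
Start: joints at [-1.402, 0.286, 1.577, -0, 1.279, -0.15], TCP at [0.212, -0.641, 0.231] pointing down, gripper open.
Joint ranges: [-2.77, 2.77], [-0.9, 2.22], [0.21, 2.48], [-1.53, 4.67], [0.24, 2.81], [-2.84, 2.84]. Speed limits (rad/s): [2.79, 2.79, 3.14, 3.14, 3.14, 3.14].

## Interface

Orientations are given as a unit quaternion [x, y, z, w].
In Python, from plant import ctrl gives the robot as it stands. The module is installed in compiled form; this text tells all that it offers.
- The arm moves only by the shell command python3 -m crank 'ROWS' [OPENING] [FORCE]. ROWS is JSON, a list of rows, each a list of 6 numbers: the shift along the tool's x, y, z in cm, then the turn, a rotation vector about the tool's x, y, z in rad. In form: [[tx, ty, tz, rx, ry, rz], ...]. A call has 1 to 10 rows; each row is the pose to reach, as a shift and turn from the pose commanded when the call began, along the tool's axes at that moment; what a row does not reach only later rows make up. A row lasts 1/10 s, in which the tool goes at most 50 mm and 8.59 degrees, less where a joint would pass 70% of its speed; a pose out of reach is approached as far as the arm can. A call with a gripper value outside its range is refused whole. OPENING is the opening, from 0 (shut) to 1 (fully open), set as the call begins (- or left out, the last holds). The fingers move at their own pace and stop on an object; FORCE is the grip in N (left out, the last holds). Time passes only in rows, so rows that repeat a pose let the fingers close. It gives the time, the measured TCP pose, the force, the opening and the grip force at its end, in the units of the state.
- ctrl.get_state(): the state, without advancing time (a new reading comes with each control period).
- ctrl.read_camera(name): name is "side" or "top"; returns (picture, depth): 420x560x3 uint8, blue, green, red; 420x560 float32, m along the optical axis (not along the pixel's ray), 0 where there is no reading.
- ctrl.camera_info(name): a dict with "K" (3x3 intrinsics, pixels), "origin" and "orientation" of the camera in the world. Camera axes: x right, y down, z forward; pixel columns grow to the right and rows downward; lengths in m; the calibration is good to about 2 mm. A picture is of the moment at which its call begins. camera_info takes no time and is no camera call.
- ctrl.sign_off(): hands the job in; it is judged then, once.
The state is a dict: "time": time; "qpos": joint angles; "dq": joint speeds; "joint_efforts": joint torques, N m; "eef_pos": TCP position; "tcp_rot": TCP orientation; "contact_force": force on the tool from outside, world axes, zero at the start; "wrist_torque": the same for the moment, N m; "opening": opening from 0.0 (shut) to 1.0 (fully open); "finger_force": force on a finger pad.
Only numpy, scipy, OpenCV 4.12 (cv2) and the standard library are available. Lean on these libraries where they do the work, as an engineer would, in place of code of your own. Each camera call takes 0.05 s, during which the arm holds its last target. There are 200 camera calls.

## Working session

There is one attempt and no reset: what is moved stays moved. The work goes in short steps, Python scripts to look and compute and a shell command to move; the robot and the scene stay as the last step left them, time stands still between calls to the robot, and variables do not carry over. Pictures are saved under pics/ and viewed, at most 10 in all, crops included, and the job is handed in when it is done.

```bash
mkdir -p pics; cat > h.py <<'E'
import numpy as np, cv2
from plant import ctrl
from scipy.spatial.transform import Rotation as R
def cam(n):
    i=ctrl.camera_info(n); K=np.array(i["K"]); o=np.array(i["origin"]); q=np.array(i["orientation"])
    M=q if q.shape==(3,3) else R.from_quat(q).as_matrix()
    return K,o,M
def cloud(n,d):
    K,o,M=cam(n); v,u=np.mgrid[:d.shape[0],:d.shape[1]]
    p=np.stack([(u-K[0,2])/K[0,0]*d,(v-K[1,2])/K[1,1]*d,d],-1)
    return p@M.T+o
def ray(n,u,v,z):
    K,o,M=cam(n); r=M@np.array([(u-K[0,2])/K[0,0],(v-K[1,2])/K[1,1],1]); return o+r*(z-o[2])/r[2]
def totool(w):
    "world displacement to tool axes cm"
    s=ctrl.get_state(); return R.from_quat(s["tcp_rot"]).inv().apply(w)*100
E
python3 - <<'E'
from h import *
for n in("top","side"):
    p,d=ctrl.read_camera(n); cv2.imwrite(f"pics/{n}0.png",p); np.save(f"{n}0.npy",d); print(ctrl.camera_info(n))
print(ctrl.get_state(), ctrl.pinch_z)
E
```

```text
{'K': array([[419.94368151,   0.        , 287.30321925],
       [  0.        , 419.94368151, 208.66368763],
       [  0.        ,   0.        ,   1.        ]]), 'origin': array([0.49444618, 0.02260541, 1.04535847]), 'orientation': array([ 0.71143722, -0.7014734 ,  0.02631066, -0.03316473])}
{'K': array([[487.07654906,   0.        , 281.14593862],
       [  0.        , 487.07654906, 206.80851049],
       [  0.        ,   0.        ,   1.        ]]), 'origin': array([0.23128348, 0.68816386, 0.8246703 ]), 'orientation': array([-0.20875249,  0.90566296, -0.35816668,  0.08895859])}
{'time': 0.1, 'qpos': array([-1.40201445e+00,  2.87115980e-01,  1.57806568e+00,  5.96413259e-06,
        1.27858342e+00, -1.50011625e-01]), 'dq': array([ 0.00093592, -0.00163852, -0.00433447,  0.00028927,  0.00046027,
        0.00058503]), 'joint_efforts': array([ 1.61151278e-03, -4.07290614e+01, -2.93699777e+01, -1.42914873e-04,
        3.39240200e-03, -4.00066455e-06]), 'eef_pos': array([ 0.2114786 , -0.64037996,  0.23004056]), 'tcp_rot': array([ 9.87322767e-01,  1.58721688e-01, -7.33949666e-06, -1.08619130e-03]), 'contact_force': array([0.18045224, 0.85310757, 0.07340793]), 'wrist_torque': array([-0.03789374,  0.02089989, -0.00489533]), 'finger_force': 0.0, 'opening': 0.9992291262841724} 0.0187
```

View pics/top0.png

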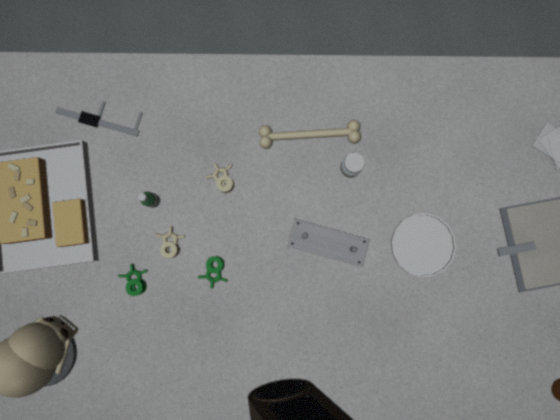

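View pics/side0.png

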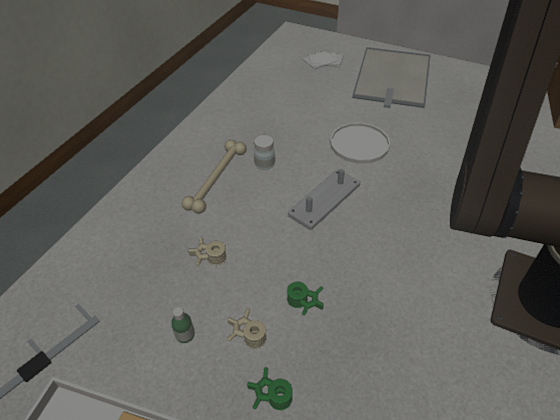

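Top view: bone-coloured casts at (224,184) and (169,248). The two at (135,285) and (213,270) are green look-alikes, so I leave them. Gauge pins are at (305,235) and (353,249), and the dish at (422,245). The side view shows the casts at (215,250) and (255,335), jar at (264,152) and bottle at (182,325). I'll confirm with an enlarged crop and measure with depth.

```bash
python3 - <<'E'
from h import *
p=cv2.imread("pics/top0.png"); s=cv2.imread("pics/side0.png")
a=cv2.resize(p[150:275,130:255],None,fx=4.8,fy=4.8,interpolation=cv2.INTER_CUBIC)[:600,:400+200]
b=cv2.resize(p[210:275,280:375],(200,137),interpolation=cv2.INTER_CUBIC)
out=np.zeros((600,800,3),np.uint8); out[:,:600]=a; out[:137,600:]=b
cv2.imwrite("pics/crop1.png",out)
for n,im in(("top",p),("side",s)):
    d=np.load(n+"0.npy"); c=cloud(n,d); hsv=cv2.cvtColor(im,cv2.COLOR_BGR2HSV)
    z=c[...,2]; print(n,"table z",np.median(z[(z<.02)&(z>-.02)]))
    inb=(c[...,0]>.3)&(c[...,0]<.8)&(np.abs(c[...,1])<.5)
    m=((z>.006)&(z<.12)&inb&(d>0)).astype(np.uint8)
    k,l,st,ce=cv2.connectedComponentsWithStats(m)
    for i in range(1,k):
        if st[i,4]<25: continue
        q=c[l==i]; zt=np.percentile(q[:,2],97)
        t=q[q[:,2]>zt-.006]
        print(ce[i].round(),st[i,4],"mean",q.mean(0).round(3),"ztop",zt.round(4),"topmean",t.mean(0).round(4),im[l==i].mean(0).round())
for z,px in((.056,[(305,235),(353,249)]),(.0,[(422,245)])):
    for u,v in px: print(u,v,ray("top",u,v,z).round(4))
for u,v in((309,199),(341,171)): print("side",ray("side",u,v,.056).round(4))
E
```

```text
top table z 0.0014752170879153148
[123. 127.] 179 mean [0.782 0.451 0.008] ztop 0.0112 topmean [0.7825 0.4509 0.008 ] [118. 115. 111.]
[309. 134.] 1157 mean [ 0.766 -0.019  0.028] ztop 0.0352 topmean [ 0.7683 -0.0211  0.0318] [116. 134. 138.]
[352. 165.] 462 mean [ 0.683 -0.119  0.064] ztop 0.0788 topmean [ 0.6879 -0.1222  0.0761] [145. 144. 141.]
[222. 178.] 420 mean [0.652 0.193 0.03 ] ztop 0.0375 topmean [0.6443 0.1894 0.0349] [123. 140. 142.]
[149. 199.] 272 mean [0.596 0.361 0.056] ztop 0.0879 topmean [0.5985 0.3679 0.0859] [74. 82. 71.]
[425. 243.] 1054 mean [ 0.502 -0.305  0.009] ztop 0.0155 topmean [ 0.4992 -0.302   0.0129] [156. 155. 153.]
[328. 242.] 2222 mean [ 0.501 -0.068  0.018] ztop 0.0272 topmean [ 0.4988 -0.0692  0.0395] [131. 128. 126.]
[170. 243.] 440 mean [0.492 0.316 0.03 ] ztop 0.0375 topmean [0.4821 0.3173 0.0348] [117. 134. 136.]
[403. 246.] 53 mean [ 0.495 -0.252  0.007] ztop 0.0093 topmean [ 0.495  -0.2524  0.0072] [164. 163. 160.]
[424. 241.] 25 mean [ 0.506 -0.305  0.007] ztop 0.0092 topmean [ 0.5058 -0.3049  0.0074] [163. 162. 160.]
[413. 253.] 33 mean [ 
[... 1129 characters left out ...]
mean [0.6455 0.1905 0.0331] [ 93. 109. 114.]
[303. 296.] 706 mean [0.429 0.21  0.028] ztop 0.0357 topmean [0.4395 0.2068 0.0332] [53. 83. 48.]
[182. 325.] 593 mean [0.592 0.374 0.05 ] ztop 0.086 topmean [0.5983 0.3684 0.0845] [75. 86. 76.]
[248. 330.] 800 mean [0.489 0.319 0.028] ztop 0.0358 topmean [0.4815 0.3172 0.0335] [ 93. 110. 115.]
[ 77. 332.] 288 mean [0.783 0.453 0.007] ztop 0.0093 topmean [0.7825 0.4531 0.0072] [98. 98. 95.]
[272. 391.] 976 mean [0.399 0.401 0.028] ztop 0.0358 topmean [0.3916 0.3975 0.0334] [50. 83. 45.]
305 235 [ 0.5163 -0.0097  0.056 ]
353 249 [ 0.4851 -0.1224  0.056 ]
422 245 [ 0.4969 -0.301   0.    ]
side [ 0.5146 -0.0056  0.056 ]
side [ 0.4845 -0.1208  0.056 ]
```

View pics/crop1.png

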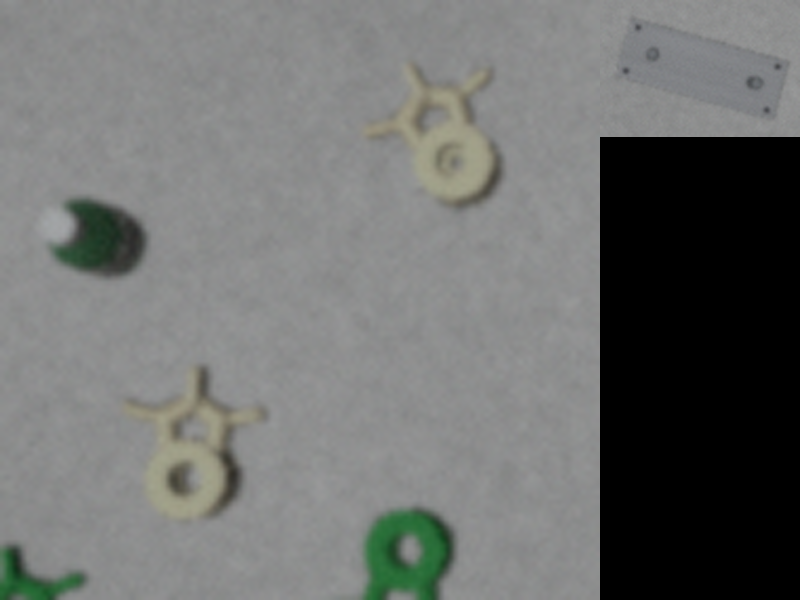

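In the crop, the bone-coloured casts are at (455,163), spine to (410,68), and at (188,480), spine to (198,370). Neither is green, and both match the description, so these are the two. Next I'll rectify both views onto the top planes to get finer positions.

```bash
cat > rect.py <<'E'
from h import *
def rect(n,im,x,y,z,half,N=200):
    "tile: up=+x, left=+y"
    K,o,M=cam(n); g=(np.arange(N)+.5)/N*2*half-half
    X=x-g[:,None]+0*g; Y=y-g[None,:]+0*g[:,None]
    P=(np.stack([X,Y,np.full_like(X,z)],-1)-o)@M
    u=K[0,0]*P[...,0]/P[...,2]+K[0,2]; v=K[1,1]*P[...,1]/P[...,2]+K[1,2]
    return cv2.remap(im,u.astype(np.float32),v.astype(np.float32),cv2.INTER_CUBIC)
E
python3 - <<'E'
from rect import *
ims={n:cv2.imread(f"pics/{n}0.png") for n in("top","side")}
rows=[]
for n in("top","side"):
    t=[]
    for x,y,z,h in((.638,.186,.034,.05),(.475,.317,.034,.05),(.515,-.008,.056,.025),(.485,-.1215,.056,.025)):
        a=rect(n,ims[n],x,y,z,h); 
        if h==.05:
            c=cv2.HoughCircles(cv2.GaussianBlur(cv2.cvtColor(a,cv2.COLOR_BGR2GRAY),(0,0),1.5),cv2.HOUGH_GRADIENT_ALT,1.2,200,param1=60,param2=.5,minRadius=34,maxRadius=48)
            if c is not None:
                u,v,r=c[0,0]; print(n,"drum",x-(v+.5)*h/100+h,y-(u+.5)*h/100+h,r*h/100)
        a=cv2.convertScaleAbs(a,alpha=1.5); a[100,::10]=(0,0,255);a[::10,100]=(0,0,255); t.append(a)
    rows.append(np.hstack(t))
cv2.imwrite("pics/rect.png",np.vstack(rows))
for n in("top","side"):
    c=cloud(n,np.load(n+"0.npy")); 
    for x,y in((.515,-.008),(.485,-.1215)):
        q=c[(np.hypot(c[...,0]-x,c[...,1]-y)<.025)&(c[...,2]>.05)]; print(n,"pin",len(q),q.mean(0).round(4),q.min(0).round(4),q.max(0).round(4))
E
```

```text
top drum 0.47915 0.31575 0.019774608
side drum 0.64095 0.18655 0.020114686
top pin 25 [ 0.5162 -0.0097  0.057 ] [ 0.5115 -0.0145  0.0539] [ 0.521  -0.0049  0.0601]
top pin 30 [ 0.4857 -0.1247  0.0556] [ 0.4804 -0.1323  0.0501] [ 0.4922 -0.1184  0.0616]
side pin 26 [ 0.5153 -0.0089  0.0539] [ 0.5095 -0.0167  0.0501] [ 0.5217 -0.0018  0.0589]
side pin 21 [ 0.4849 -0.1244  0.0536] [ 0.479  -0.1289  0.0502] [ 0.4914 -0.1194  0.0569]
```

View pics/rect.png

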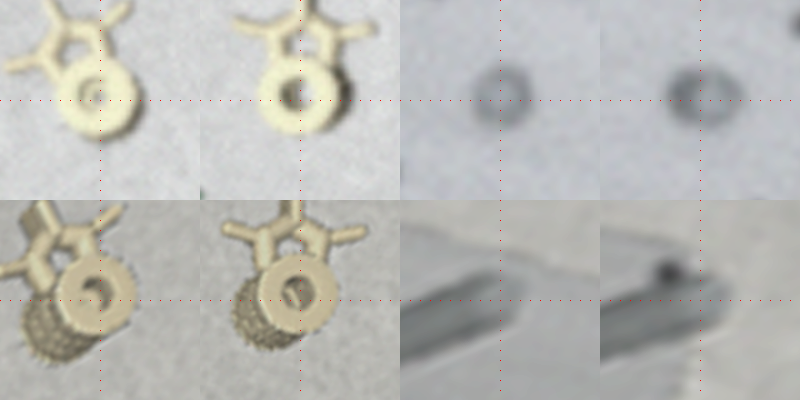

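```bash
cat > go.py <<'E'
import sys
from h import *
# usage: go.py x y z yawdeg  -> tool shift cm and turn rad
x,y,z,yaw=map(float,sys.argv[1:5]); s=ctrl.get_state(); Rt=R.from_quat(s["tcp_rot"])
a=np.deg2rad(yaw)/2; T=R.from_quat([np.cos(a),np.sin(a),0,0])
print("t",s["time"],"shift",totool(np.array([x,y,z])-s["eef_pos"]).round(2),"turn",(Rt.inv()*T).as_rotvec().round(3),"at",s["eef_pos"].round(4),"F",s["contact_force"].round(1))
E
python3 go.py .6405 .187 .13 26.5
```

```text
t 0.1 shift [ 66.67 -65.1   10.17] turn [-0.002 -0.    -0.144] at [ 0.2115 -0.6404  0.23  ] F [0.2 0.9 0.1]
```

```bash
python3 -m crank '[[33.35,-32.55,0,0,0,-0.072],[33.35,-32.55,0,0,0,-0.072],[33.35,-32.55,0,0,0,-0.072],[66.7,-65.1,5,0,0,-0.144],[66.7,-65.1,5,0,0,-0.144],[66.7,-65.1,5,0,0,-0.144],[66.7,-65.1,5,0,0,-0.144],[66.7,-65.1,5,0,0,-0.144],[66.7,-65.1,5,0,0,-0.144],[66.7,-65.1,5,0,0,-0.144]]' 1; python3 -m crank '[[0,0,0,0,0,0]]'; python3 go.py .6405 .187 .13 26.5
```

```text
time: 1.1
eef_pos: [0.4419, -0.1957, 0.2086]
tcp_rot: [0.973, 0.229, -0.0, -0.0]
contact_force: [1.2, -0.7, 0.8]
opening: 1.0
finger_force: 0.0
time: 1.2
eef_pos: [0.4427, -0.1925, 0.2079]
tcp_rot: [0.972, 0.233, -0.0, -0.001]
contact_force: [0.2, 0.1, -1.0]
opening: 1.002
finger_force: 0.0
t 1.2 shift [ 34.82 -24.85   7.88] turn [-0.003 -0.     0.008] at [ 0.4427 -0.1925  0.2079] F [ 0.2  0.1 -1. ]
```

```bash
python3 -m crank '[[34.8,-24.85,4,0,0,0.008],[34.8,-24.85,4,0,0,0.008],[34.8,-24.85,4,0,0,0.008],[34.8,-24.85,4,0,0,0.008],[34.8,-24.85,4,0,0,0.008],[34.8,-24.85,4,0,0,0.008],[34.8,-24.85,4,0,0,0.008],[34.8,-24.85,7.9,0,0,0.008],[34.8,-24.85,7.9,0,0,0.008],[34.8,-24.85,7.9,0,0,0.008]]'; python3 -m crank '[[0,0,0,0,0,0],[0,0,0,0,0,0]]'; python3 go.py .6405 .187 .006 26.5
```

```text
time: 2.2
eef_pos: [0.6405, 0.1826, 0.1243]
tcp_rot: [0.974, 0.227, -0.004, -0.001]
contact_force: [0.1, -0.4, -0.7]
opening: 1.003
finger_force: 0.0
time: 2.4
eef_pos: [0.6423, 0.1787, 0.1307]
tcp_rot: [0.974, 0.225, 0.0, 0.0]
contact_force: [1.0, 0.5, 0.0]
opening: 0.999
finger_force: 0.0
t 2.4 shift [ 0.19 -0.83 12.47] turn [ 0.001 -0.001 -0.009] at [0.6423 0.1787 0.1307] F [1.  0.5 0. ]
```

```bash
python3 -m crank '[[0.2,-0.8,0,0,0,-0.009],[0.2,-0.8,3,0,0,-0.009],[0.2,-0.8,6,0,0,-0.009],[0.2,-0.8,8,0,0,-0.009],[0.2,-0.8,10,0,0,-0.009],[0.2,-0.8,12.4,0,0,-0.009],[0.2,-0.8,12.4,0,0,-0.009],[0.2,-0.8,12.4,0,0,-0.009]]'; python3 go.py .6405 .187 .006 26.5; python3 - <<'E'
from rect import *
p,d=ctrl.read_camera("side"); q,d2=ctrl.read_camera("top")
a=cv2.resize(p[190:310,150:310],(533,400),interpolation=cv2.INTER_CUBIC)
cv2.imwrite("pics/g1.png",a)
E
```

```text
time: 3.2
eef_pos: [0.6405, 0.1876, 0.0069]
tcp_rot: [0.973, 0.23, 0.0, -0.0]
contact_force: [0.4, -0.2, 0.1]
opening: 0.999
finger_force: 0.0
t 3.2 shift [-0.03  0.05  0.09] turn [ 0.    -0.001  0.001] at [0.6405 0.1876 0.0069] F [ 0.4 -0.2  0.1]
```

View pics/g1.png

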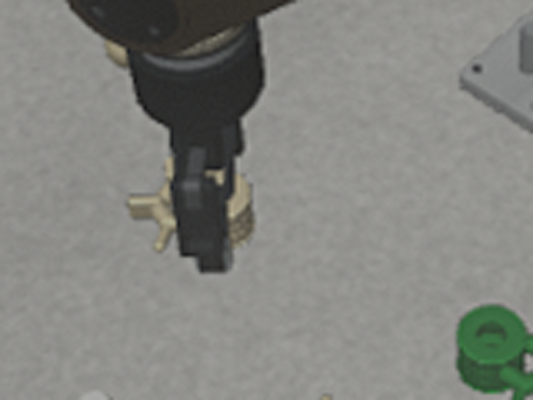

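The fingers straddle the drum (crop (205,215)), so I close.

```bash
python3 -m crank '[[0,0,0,0,0,0],[0,0,0,0,0,0],[0,0,0,0,0,0],[0,0,0,0,0,0],[0,0,0,0,0,0],[0,0,0,0,0,0]]' 0 40; python3 -m crank '[[0,0,-2,0,0,0],[0,0,-5,0,0,0],[0,0,-8,0,0,0],[0,0,-11,0,0,0],[0,0,-11,0,0,0]]'; python3 go.py .516 -.009 .12 26.5
```

```text
time: 3.9
eef_pos: [0.6409, 0.1881, 0.007]
tcp_rot: [0.973, 0.23, 0.001, 0.0]
contact_force: [-0.8, 0.1, 5.1]
opening: 0.458
finger_force: 40.7
time: 4.4
eef_pos: [0.6433, 0.1885, 0.121]
tcp_rot: [0.973, 0.23, 0.005, 0.0]
contact_force: [0.5, 0.5, 0.3]
opening: 0.46
finger_force: 40.5
t 4.4 shift [-20.22  11.97  -0.04] turn [ 0.003 -0.009  0.001] at [0.6433 0.1885 0.121 ] F [0.5 0.5 0.3]
```

```bash
python3 -m crank '[[-20.2,12,0,0,0,0],[-20.2,12,0,0,0,0],[-20.2,12,0,0,0,0],[-20.2,12,0,0,0,0],[-20.2,12,0,0,0,0],[-20.2,12,0,0,0,0],[-20.2,12,0,0,0,0],[-20.2,12,0,0,0,0]]'; python3 -m crank '[[0,0,3,0,0,0],[0,0,3,0,0,0],[0,0,3,0,0,0]]'; python3 go.py .516 -.009 .09 26.5
python3 - <<'E'
from rect import *
p,d=ctrl.read_camera("side"); q,d2=ctrl.read_camera("top")
s=ctrl.get_state(); e=s["eef_pos"]; print(e,s["opening"],s["contact_force"])
a=cv2.resize(p[110:250,235:405],(485,400),interpolation=cv2.INTER_CUBIC)
b=rect("top",q,e[0],e[1],e[2]+.027,.06,310)
out=np.zeros((400,800,3),np.uint8); out[:,:485]=a; out[:310,490:]=b
cv2.imwrite("pics/g2.png",cv2.convertScaleAbs(out,alpha=1.5))
K,o,M=cam("side")
for P in([.516,-.009,.056],[e[0],e[1],e[2]-.007]):
    c=(np.array(P)-o)@M; u=K[0,0]*c[0]/c[2]+K[0,2]; v=K[1,1]*c[1]/c[2]+K[1,2]; print("crop px",(u-235)*485/170,(v-110)*400/140)
E
```

```text
time: 5.2
eef_pos: [0.5134, -0.0091, 0.1152]
tcp_rot: [0.973, 0.23, -0.0, -0.0]
contact_force: [1.1, 0.3, -0.6]
opening: 0.457
finger_force: 40.6
time: 5.5
eef_pos: [0.513, -0.0087, 0.0853]
tcp_rot: [0.973, 0.231, -0.001, -0.001]
contact_force: [0.0, 0.5, -0.1]
opening: 0.459
finger_force: 40.6
t 5.5 shift [ 0.26  0.16 -0.48] turn [-0.002  0.002  0.003] at [ 0.513  -0.0087  0.0853] F [ 0.   0.5 -0.1]
[ 0.51419356 -0.00927199  0.08682122] 0.4599751453591126 [ 0.53076156  0.08891409 -0.98181647]
crop px 211.28480765530927 250.9198012678837
crop px 214.54729671559681 229.47813896891466
```

View pics/g2.png

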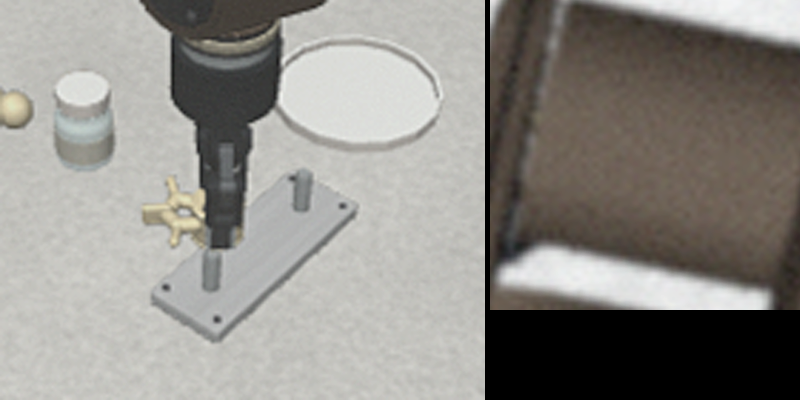

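Pin 1's tip appears at crop (212,252), against the predicted (211,251), so the map is good. The cast is held just above it. I'll correct xy and descend gently.

```bash
python3 -m crank '[[0.2,0.1,1,0,0,0],[0.2,0.1,1.7,0,0,0],[0.2,0.1,1.7,0,0,0],[0.2,0.1,1.7,0,0,0]]'; python3 go.py .516 -.009 .063 26.5; python3 -m crank '[[0,0,0.2,0,0,0],[0,0,0.4,0,0,0],[0,0,0.4,0,0,0]]' | grep -E 'eef|contact'; python3 -m crank '[[0,0,0.2,0,0,0],[0,0,0.2,0,0,0]]'| grep -E 'eef|contact'; python3 go.py .516 -.009 .06 26.5
```

```text
time: 6.0
eef_pos: [0.5153, -0.0097, 0.0686]
tcp_rot: [0.973, 0.23, -0.0, -0.0]
contact_force: [-0.1, -0.5, -1.3]
opening: 0.457
finger_force: 40.6
t 6.0 shift [ 0.09 -0.03  0.56] turn [-0.001  0.001  0.001] at [ 0.5153 -0.0097  0.0686] F [-0.1 -0.5 -1.3]
eef_pos: [0.5154, -0.0097, 0.0648]
contact_force: [0.6, -0.5, -1.6]
eef_pos: [0.5154, -0.0097, 0.0628]
contact_force: [-1.1, -0.5, -1.2]
t 6.5 shift [ 0.08 -0.03  0.28] turn [-0.     0.     0.001] at [ 0.5154 -0.0097  0.0628] F [-1.1 -0.5 -1.2]
```

```bash
g(){ grep -E 'eef|contact'; }; python3 -m crank '[[0.05,-0.03,0.2,0,0,0],[0.05,-0.03,0.2,0,0,0]]' | g; python3 -m crank '[[0,0,0.2,0,0,0],[0,0,0.2,0,0,0]]'| g;  python3 -m crank '[[0,0,0.2,0,0,0],[0,0,0.2,0,0,0]]'| g
```

```text
eef_pos: [0.5157, -0.0091, 0.0607]
contact_force: [0.2, -0.5, -1.0]
eef_pos: [0.5157, -0.0092, 0.0587]
contact_force: [-0.0, -0.4, -1.4]
eef_pos: [0.5158, -0.0092, 0.0567]
contact_force: [-0.2, -0.1, -0.1]
```

```bash
g(){ grep -E 'eef|contact'; }; python3 -m crank '[[0,0,0.15,0,0,0],[0,0,0.15,0,0,0]]' | g; python3 -m crank '[[0,0,0.15,0,0,0],[0,0,0.15,0,0,0]]'| g;  python3 -m crank '[[0,0,0.1,0,0,0],[0,0,0.1,0,0,0]]'| g
```

```text
eef_pos: [0.5158, -0.0092, 0.0553]
contact_force: [0.9, -0.3, -1.1]
eef_pos: [0.5158, -0.0092, 0.0538]
contact_force: [1.4, -0.3, -0.5]
eef_pos: [0.5158, -0.0092, 0.0529]
contact_force: [0.3, -0.7, -1.6]
```

```bash
g(){ grep -E 'eef|contact'; }; python3 -m crank '[[0,0,0.1,0,0,0],[0,0,0.1,0,0,0]]' | g; python3 -m crank '[[0,0,0.1,0,0,0],[0,0,0.1,0,0,0]]'| g
```

```text
eef_pos: [0.5158, -0.0092, 0.0519]
contact_force: [1.8, -0.6, 0.0]
eef_pos: [0.5158, -0.0092, 0.0509]
contact_force: [-0.3, -1.1, -1.6]
```

```bash
g(){ grep -E 'eef|contact'; }; python3 -m crank '[[0,0,0.1,0,0,0],[0,0,0.1,0,0,0]]' | g; python3 -m crank '[[0,0,0.1,0,0,0],[0,0,0.1,0,0,0]]'| g
```

```text
eef_pos: [0.516, -0.0092, 0.05]
contact_force: [0.1, 0.0, -0.7]
eef_pos: [0.5161, -0.0092, 0.0498]
contact_force: [-2.9, -0.0, 4.4]
```

```bash
g(){ grep -E 'eef|contact'; }; python3 -m crank '[[0,0,0.1,0,0,0],[0,0,0.1,0,0,0]]' | g; python3 -m crank '[[0,0,0.1,0,0,0],[0,0,0.1,0,0,0]]'| g
```

```text
eef_pos: [0.5162, -0.0093, 0.0497]
contact_force: [-4.9, 0.3, 10.4]
eef_pos: [0.5163, -0.0092, 0.0495]
contact_force: [-6.6, 0.6, 14.2]
```

The cast stops with its underside at about z = 0.043, which is 27 mm above the block, and only 14 N. It is narrowed, so it comes off and goes to the dish.

```bash
g(){ grep -E 'eef|contact'; }; python3 -m crank '[[0,0,-0.5,0,0,0],[0,0,-2,0,0,0],[0,0,-4,0,0,0],[0,0,-7,0,0,0],[0,0,-7,0,0,0],[0,0,-7,0,0,0]]'; python3 go.py .488 -.3045 .12 26.5
```

```text
time: 9.5
eef_pos: [0.5161, -0.0093, 0.1171]
tcp_rot: [0.973, 0.23, 0.001, 0.0]
contact_force: [-0.2, 0.8, -0.8]
opening: 0.458
finger_force: 41.4
t 9.5 shift [-15.72  25.15  -0.28] turn [ 0.001 -0.001  0.001] at [ 0.5161 -0.0093  0.1171] F [-0.2  0.8 -0.8]
```

```bash
python3 -m crank '[[-15.7,25.2,0,0,0,0],[-15.7,25.2,0,0,0,0],[-15.7,25.2,0,0,0,0],[-15.7,25.2,0,0,0,0],[-15.7,25.2,0,0,0,0],[-15.7,25.2,0,0,0,0],[-15.7,25.2,0,0,0,0],[-15.7,25.2,0,0,0,0],[-15.7,25.2,0,0,0,0],[-15.7,25.2,0,0,0,0]]' |grep eef; python3 -m crank '[[0,0,3,0,0,0],[0,0,6,0,0,0],[0,0,8,0,0,0],[0,0,8,0,0,0],[0,0,8,0,0,0]]'|grep -E 'eef|cont'; python3 go.py .488 -.3045 .011 26.5
```

```text
eef_pos: [0.488, -0.303, 0.116]
eef_pos: [0.4885, -0.3038, 0.0372]
contact_force: [0.6, -0.3, 0.4]
t 11.0 shift [-0.08  0.04  2.62] turn [-0.     0.     0.003] at [ 0.4885 -0.3038  0.0372] F [ 0.6 -0.3  0.4]
```

```bash
g(){ grep -E 'eef|contact'; }; python3 -m crank '[[0,0,1,0,0,0],[0,0,2,0,0,0],[0,0,2.3,0,0,0],[0,0,2.3,0,0,0]]' |g; python3 -m crank '[[0,0,0.15,0,0,0],[0,0,0.15,0,0,0]]'|g; python3 -m crank '[[0,0,0.1,0,0,0],[0,0,0.1,0,0,0]]'|g
```

```text
eef_pos: [0.4878, -0.3045, 0.0133]
contact_force: [-0.0, 0.6, -0.7]
eef_pos: [0.4883, -0.305, 0.0126]
contact_force: [-0.2, 0.1, -0.9]
eef_pos: [0.4882, -0.3049, 0.0116]
contact_force: [-0.4, 0.7, -1.2]
```

```bash
g(){ grep -E 'eef|contact'; }; python3 -m crank '[[0,0,0.07,0,0,0],[0,0,0.07,0,0,0]]' |g; python3 -m crank '[[0,0,0.05,0,0,0],[0,0,0.05,0,0,0]]'|g
```

```text
eef_pos: [0.4883, -0.3049, 0.0111]
contact_force: [-0.4, -0.1, 1.0]
eef_pos: [0.4883, -0.305, 0.011]
contact_force: [-2.1, 1.3, 5.1]
```

```bash
python3 -m crank '[[0,0,0,0,0,0],[0,0,0,0,0,0],[0,0,0,0,0,0],[0,0,0,0,0,0]]' 0.75; python3 -m crank '[[0,0,-2,0,0,0],[0,0,-5,0,0,0],[0,0,-9,0,0,0],[0,0,-13,0,0,0],[0,0,-13,0,0,0]]'|grep eef; python3 go.py .478 .317 .14 -3; python3 - <<'E'
from rect import *
p,d=ctrl.read_camera("side")
cv2.imwrite("pics/g3.png",cv2.resize(p[100:270,260:430],(500,500),interpolation=cv2.INTER_CUBIC))
E
```

```text
time: 12.6
eef_pos: [0.4882, -0.3048, 0.01]
tcp_rot: [0.973, 0.23, -0.0, -0.0]
contact_force: [-0.7, -0.6, 0.3]
opening: 0.75
finger_force: 0.0
eef_pos: [0.4916, -0.3077, 0.1476]
t 13.1 shift [ 26.74 -56.48   0.18] turn [ 0.011 -0.008  0.516] at [ 0.4916 -0.3077  0.1476] F [-0.2 -0.3  0.6]
```

View pics/g3.png

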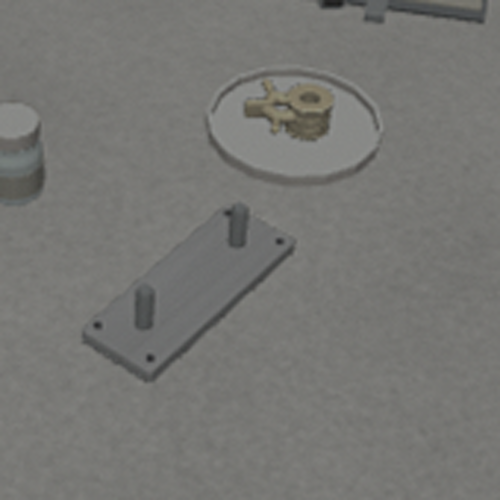

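The cast lies flat in the dish (crop (300,105)) and both pins are free. Next is the second cast.

```bash
python3 -m crank '[[13.4,-28.2,0,0,0,0.26],[13.4,-28.2,0,0,0,0.26],[13.4,-28.2,0,0,0,0.26],[13.4,-28.2,0,0,0,0.26],[13.4,-28.2,0,0,0,0.26],[26.7,-56.5,0,0,0,0.516],[26.7,-56.5,0,0,0,0.516],[26.7,-56.5,0,0,0,0.516],[26.7,-56.5,0,0,0,0.516],[26.7,-56.5,0,0,0,0.516]]' 1|grep eef;  python3 -m crank '[[0,0,0,0,0,0]]'|grep eef; python3 go.py .478 .317 .13 -3
```

```text
eef_pos: [0.4761, 0.1888, 0.1387]
eef_pos: [0.4756, 0.1918, 0.1387]
t 14.25 shift [ -0.33 -12.51   0.89] turn [-0.001  0.003  0.007] at [0.4756 0.1918 0.1387] F [ 0.2 -0.3 -0.6]
```

```bash
python3 -m crank '[[-0.3,-12.5,0,0,0,0.007],[-0.3,-12.5,0,0,0,0.007],[-0.3,-12.5,0,0,0,0.007],[-0.3,-12.5,0,0,0,0.007],[-0.3,-12.5,0,0,0,0.007],[-0.3,-12.5,2,0,0,0.007],[-0.3,-12.5,4,0,0,0.007],[-0.3,-12.5,4,0,0,0.007]]'|grep eef;  python3 -m crank '[[0,0,0,0,0,0]]'|grep eef; python3 go.py .478 .317 .007 -3
```

```text
eef_pos: [0.4787, 0.3092, 0.0965]
eef_pos: [0.4809, 0.3106, 0.0998]
t 15.15 shift [-0.31 -0.63  9.28] turn [ 0.001  0.002 -0.008] at [0.4809 0.3106 0.0998] F [-0.7  0.2  0.5]
```

```bash
python3 -m crank '[[-0.3,-0.6,0,0,0,-0.008],[-0.3,-0.6,1,0,0,-0.008],[-0.3,-0.6,4,0,0,-0.008],[-0.3,-0.6,7,0,0,-0.008],[-0.3,-0.6,9.2,0,0,-0.008],[-0.3,-0.6,9.2,0,0,-0.008],[-0.3,-0.6,9.2,0,0,-0.008]]'|grep -E 'eef|cont'; python3 go.py .478 .317 .007 -3
```

```text
eef_pos: [0.4785, 0.3184, 0.0085]
contact_force: [0.9, 0.5, 1.2]
t 15.85 shift [-0.05  0.14  0.15] turn [0.    0.    0.001] at [0.4785 0.3184 0.0085] F [0.9 0.5 1.2]
```

```bash
python3 -m crank '[[0,0.1,0.1,0,0,0],[0,0.1,0.1,0,0,0],[0,0.1,0.1,0,0,0],[0,0.1,0.1,0,0,0],[0,0.1,0.1,0,0,0],[0,0.1,0.1,0,0,0],[0,0.1,0.1,0,0,0]]' 0 40; python3 -m crank '[[0,0,-2,0,0,0],[0,0,-5,0,0,0],[0,0,-8,0,0,0],[0,0,-11,0,0,0],[0,0,-11,0,0,0]]'; python3 go.py .516 -.009 .12 -3
```

```text
time: 16.55
eef_pos: [0.4793, 0.3176, 0.0088]
tcp_rot: [1.0, -0.026, 0.001, -0.0]
contact_force: [-1.0, -0.7, 6.2]
opening: 0.459
finger_force: 40.2
time: 17.05
eef_pos: [0.4814, 0.3186, 0.1223]
tcp_rot: [1.0, -0.026, 0.004, -0.002]
contact_force: [-0.1, 0.3, -0.0]
opening: 0.457
finger_force: 40.5
t 17.05 shift [ 5.13 32.54  0.13] turn [-0.004 -0.009  0.001] at [0.4814 0.3186 0.1223] F [-0.1  0.3 -0. ]
```

```bash
python3 -m crank '[[5.1,32.5,0,0,0,0],[5.1,32.5,0,0,0,0],[5.1,32.5,0,0,0,0],[5.1,32.5,0,0,0,0],[5.1,32.5,0,0,0,0],[5.1,32.5,0,0,0,0],[5.1,32.5,0,0,0,0],[5.1,32.5,0,0,0,0],[5.1,32.5,0,0,0,0],[5.1,32.5,0,0,0,0]]'|grep eef; python3 -m crank '[[0,0,0,0,0,0],[0,0,3,0,0,0],[0,0,3,0,0,0],[0,0,3,0,0,0],[0,0,3,0,0,0]]'|grep eef; python3 go.py .516 -.009 .068 -3
python3 - <<'E'
from rect import *
p,d=ctrl.read_camera("side"); s=ctrl.get_state(); e=s["eef_pos"]; print(e)
cv2.imwrite("pics/g4.png",cv2.convertScaleAbs(cv2.resize(p[110:250,235:405],(728,600),interpolation=cv2.INTER_CUBIC),alpha=1.5))
E
```

```text
eef_pos: [0.5119, -0.009, 0.1163]
eef_pos: [0.5133, -0.0096, 0.0883]
t 18.55 shift [ 0.26 -0.08  2.03] turn [ 0.    -0.001  0.002] at [ 0.5133 -0.0096  0.0883] F [ 0.3 -0.3 -0.3]
[ 0.51350629 -0.00982131  0.08850865]
```

View pics/g4.png

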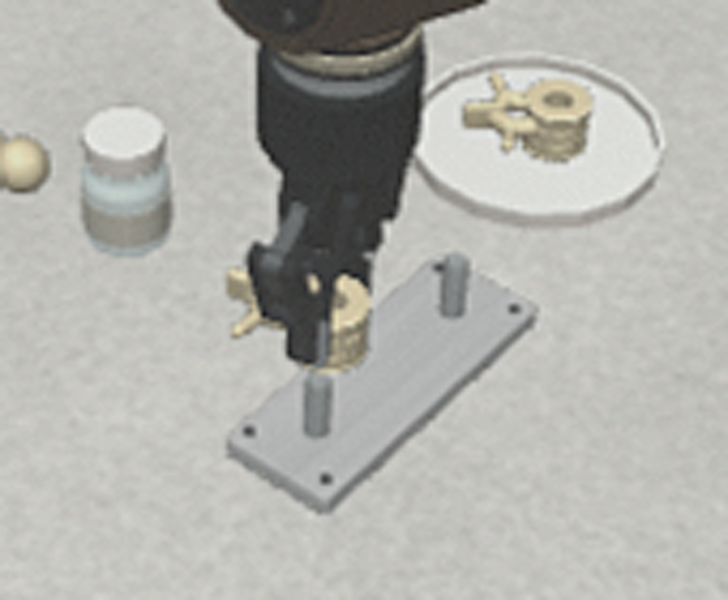

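The drum is visible right of the finger at crop (345,325), with pin 1's tip at (317,378). I'll check the drum's centre numerically from depth.

```bash
python3 - <<'E'
from rect import *
from scipy.optimize import least_squares
p,d=ctrl.read_camera("side"); e=ctrl.get_state()["eef_pos"]; c=cloud("side",d)
K,o,M=cam("side")
def proj(P): q=(np.array(P)-o)@M; return [K[0,0]*q[0]/q[2]+K[0,2],K[1,1]*q[1]/q[2]+K[1,2]]
print("pin tip pred",((np.array(proj([.516,-.009,.056]))-[235,110])*4.285).round(0))
hsv=cv2.cvtColor(p,cv2.COLOR_BGR2HSV)
near=(np.hypot(c[...,0]-e[0],c[...,1]-e[1])<.035)&(c[...,2]>.07)&(c[...,2]<.125)
bone=near&(hsv[...,1]>35)&(hsv[...,2]>60)
q=c[bone]; print(len(q),np.percentile(q[:,2],[2,50,98]).round(4))
top=q[:,2].max(); 
side=q[(q[:,2]<np.percentile(q[:,2],98)-.006)&(q[:,1]>e[1]-.03)&(q[:,0]<e[0]+.005)]
f=least_squares(lambda t:np.hypot(side[:,0]-t[0],side[:,1]-t[1])-.02,e[:2],loss="soft_l1",f_scale=.001)
print(len(side),"drum centre",f.x.round(4),"rms",np.sqrt(np.mean(f.fun**2)).round(4),"tcp",e.round(4))
# right silhouette of drum predicted at tcp centre
ang=np.linspace(0,2*np.pi,72)
for z in(e[2]-.0085,e[2]+.0255):
    u=[proj([e[0]+.02*np.cos(a),e[1]+.02*np.sin(a),z]) for a in ang]; print("pred crop xmin/max",(np.min(u,0)-[235,110])*4.285,(np.max(u,0)-[235,110])*4.285)
E
```

```text
pin tip pred [317. 376.]
181 [0.0807 0.1076 0.1162]
88 drum centre [ 0.5142 -0.0094] rms 0.0032 tcp [ 0.5135 -0.01    0.0885]
pred crop xmin/max [284.43539143 315.91380006] [363.56394498 371.55923049]
pred crop xmin/max [285.71618822 267.01555122] [366.74557758 322.69601818]
```

The drum is centred on the TCP to within about 1 mm. Inserting now.

```bash
g(){ grep -E 'eef|contact'; }; python3 -m crank '[[0.25,-0.08,0.5,0,0,0],[0.25,-0.08,1.5,0,0,0],[0.25,-0.08,2,0,0,0],[0.25,-0.08,2,0,0,0]]'|g; python3 -m crank '[[0,0,0.2,0,0,0],[0,0,0.3,0,0,0],[0,0,0.3,0,0,0]]' |g;python3 -m crank '[[0,0,0.2,0,0,0],[0,0,0.2,0,0,0]]' |g; python3 go.py .516 -.009 .06 -3
```

```text
eef_pos: [0.5141, -0.0091, 0.0657]
contact_force: [-0.8, 0.3, -0.8]
eef_pos: [0.5153, -0.0094, 0.0643]
contact_force: [0.1, 1.0, -0.6]
eef_pos: [0.5152, -0.0093, 0.0622]
contact_force: [-0.2, 0.5, 0.1]
t 19.55 shift [ 0.08 -0.04  0.22] turn [-0.     0.     0.001] at [ 0.5152 -0.0093  0.0622] F [-0.2  0.5  0.1]
```

```bash
g(){ grep -E 'eef|contact'; }; python3 -m crank '[[0.07,-0.03,0.2,0,0,0],[0.07,-0.03,0.2,0,0,0]]'|g; python3 -m crank '[[0,0,0.2,0,0,0],[0,0,0.2,0,0,0]]' |g;python3 -m crank '[[0,0,0.15,0,0,0],[0,0,0.15,0,0,0]]' |g
```

```text
eef_pos: [0.5162, -0.0091, 0.0602]
contact_force: [0.2, -0.7, 0.3]
eef_pos: [0.5162, -0.0091, 0.0582]
contact_force: [0.9, -0.6, -0.3]
eef_pos: [0.5162, -0.0092, 0.0568]
contact_force: [0.7, 0.5, -0.6]
```

```bash
g(){ grep -E 'eef|contact'; }; python3 -m crank '[[0,0,0.15,0,0,0],[0,0,0.15,0,0,0]]' |g;python3 -m crank '[[0,0,0.15,0,0,0],[0,0,0.15,0,0,0]]' |g
```

```text
eef_pos: [0.5162, -0.0092, 0.0553]
contact_force: [1.3, -0.8, 0.4]
eef_pos: [0.5162, -0.0092, 0.0538]
contact_force: [1.8, -0.5, -1.2]
```

```bash
g(){ grep -E 'eef|contact'; }; python3 -m crank '[[0,0,0.15,0,0,0],[0,0,0.15,0,0,0]]' |g;python3 -m crank '[[0,0,0.1,0,0,0],[0,0,0.1,0,0,0]]' |g
```

```text
eef_pos: [0.5162, -0.0092, 0.0523]
contact_force: [2.7, -0.5, 0.1]
eef_pos: [0.5162, -0.0092, 0.0513]
contact_force: [1.6, -1.6, 0.3]
```

```bash
g(){ grep -E 'eef|contact'; }; python3 -m crank '[[0,0,0.1,0,0,0],[0,0,0.1,0,0,0]]' |g;python3 -m crank '[[0,0,0.1,0,0,0],[0,0,0.1,0,0,0]]' |g;
```

```text
eef_pos: [0.5162, -0.0091, 0.0504]
contact_force: [2.0, -1.8, -0.1]
eef_pos: [0.5162, -0.0091, 0.0493]
contact_force: [2.3, -1.0, 0.4]
```

```bash
g(){ grep -E 'eef|contact'; }; python3 -m crank '[[0,0,0.1,0,0,0],[0,0,0.1,0,0,0]]' |g
```

```text
eef_pos: [0.5161, -0.0092, 0.0483]
contact_force: [1.1, -1.1, 0.3]
```

```bash
g(){ grep -E 'eef|contact'; }; python3 -m crank '[[0.05,0,0.2,0,0,0],[0.05,0,0.3,0,0,0],[0.05,0,0.3,0,0,0]]' |g; python3 -m crank '[[0,0,0.2,0,0,0],[0,0,0.4,0,0,0],[0,0,0.4,0,0,0]]' |g
```

```text
eef_pos: [0.5163, -0.009, 0.045]
contact_force: [1.6, -1.7, -0.1]
eef_pos: [0.5163, -0.009, 0.0409]
contact_force: [2.2, -0.3, -1.3]
```

```bash
g(){ grep -E 'eef|contact'; }; python3 -m crank '[[0,0,0.2,0,0,0],[0,0,0.4,0,0,0],[0,0,0.4,0,0,0]]' |g; python3 -m crank '[[0,0,0.2,0,0,0],[0,0,0.4,0,0,0],[0,0,0.4,0,0,0]]' |g
```

```text
eef_pos: [0.5163, -0.009, 0.0369]
contact_force: [2.2, -0.6, -2.0]
eef_pos: [0.5163, -0.0091, 0.033]
contact_force: [1.8, -1.6, -2.5]
```

```bash
g(){ grep -E 'eef|contact'; }; python3 -m crank '[[0,0,0.2,0,0,0],[0,0,0.4,0,0,0],[0,0,0.4,0,0,0]]' |g; python3 -m crank '[[0,0,0.2,0,0,0],[0,0,0.2,0,0,0]]' |g;  python3 -m crank '[[0,0,0.1,0,0,0],[0,0,0.1,0,0,0]]' |g
```

```text
eef_pos: [0.5163, -0.0091, 0.029]
contact_force: [2.3, -1.3, -2.7]
eef_pos: [0.5164, -0.0091, 0.0271]
contact_force: [1.7, -1.5, -2.0]
eef_pos: [0.5164, -0.0091, 0.0262]
contact_force: [1.1, -0.6, -0.7]
```

```bash
g(){ grep -E 'eef|contact'; }; python3 -m crank '[[0,0,0.1,0,0,0],[0,0,0.1,0,0,0]]' |g;
```

```text
eef_pos: [0.5164, -0.0091, 0.0252]
contact_force: [0.1, -1.3, -1.4]
```

```bash
g(){ grep -E 'eef|contact'; }; python3 -m crank '[[0,0,0.08,0,0,0],[0,0,0.08,0,0,0]]' |g;
```

```text
eef_pos: [0.5164, -0.0091, 0.0248]
contact_force: [-1.1, -0.2, 2.8]
```

```bash
g(){ grep -E 'eef|contact'; }; python3 -m crank '[[0,0,0.05,0,0,0],[0,0,0.05,0,0,0]]' |g;
```

```text
eef_pos: [0.5164, -0.0091, 0.0248]
contact_force: [-2.7, -0.1, 6.3]
```

It is home: TCP 0.0248, underside about 0.016, on the block face. Release, retreat and look.

```bash
python3 -m crank '[[0,0,0,0,0,0],[0,0,0,0,0,0],[0,0,0,0,0,0],[0,0,0,0,0,0]]' 0.8; python3 -m crank '[[0,0,-2,0,0,0],[0,0,-5,0,0,0],[0,0,-9,0,0,0],[0,0,-13,0,0,0],[0,0,-17,0,0,0],[0,0,-17,0,0,0],[0,0,-17,0,0,0]]'|grep eef; python3 - <<'E'
from rect import *
p,d=ctrl.read_camera("side"); c=cloud("side",d)
q=c[(np.hypot(c[...,0]-.516,c[...,1]+.009)<.019)&(c[...,2]>.03)&(c[...,2]<.08)]; print("top z",np.percentile(q[:,2],[50,80,95]).round(4))
cv2.imwrite("pics/g5.png",cv2.convertScaleAbs(cv2.resize(p[110:250,235:405],(728,600),interpolation=cv2.INTER_CUBIC),alpha=1.5))
E
```

```text
time: 24.45
eef_pos: [0.5161, -0.009, 0.0236]
tcp_rot: [1.0, -0.026, -0.0, -0.0]
contact_force: [-0.3, 0.8, -0.9]
opening: 0.8
finger_force: 0.0
eef_pos: [0.5169, -0.0091, 0.195]
top z [0.0489 0.0508 0.0542]
```

View pics/g5.png

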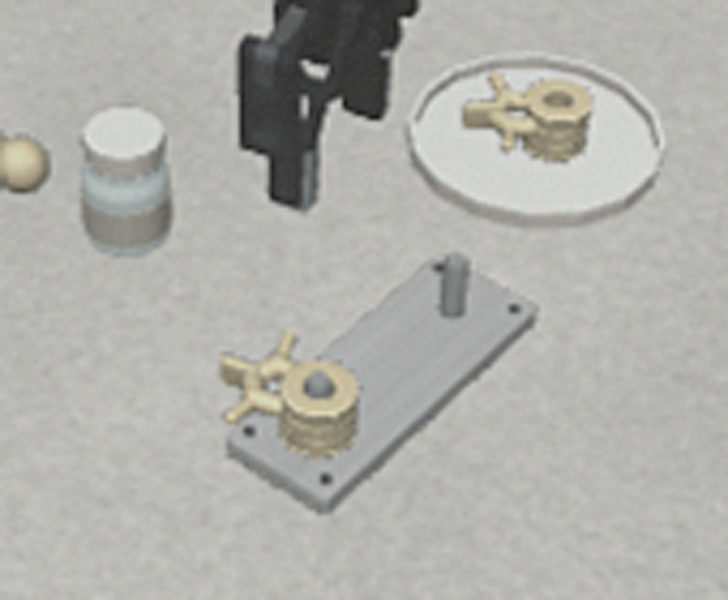

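The second cast sits fully home on pin 1 at (319,405), with the pin tip showing through its top. The narrowed one is flat in the dish at (545,120), and the gripper is clear.

```bash
python3 -c "
from plant import ctrl
print(ctrl.sign_off())"
```

```text
the job is handed in; nothing more can be done
None
```

The cast that started at (0.478, 0.317) fits and stays fully home on pin 1; the one that started at (0.640, 0.187) stopped 27 mm above the block and now lies flat in the round dish; job handed in.

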